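Clamp the loaded shell mould with its draw latch

TASK

One of the two moulds on the bench holds a blue strip of shells. Latch that mould shut: bring the draw-latch claw over so that it hooks behind the brass keeper bar, then swing the red lever back and down over centre until it lies fully home, bearing on its rubber stop. Press gently, without forcing it when it meets the stop; leave the strip in its slot, leave the empty mould and its latch as they are, and do not disturb the things around.

Things in the scene. Friction and masses are not known exactly. Their poses are not given: they have to be found in the camera images.
- mould_a: Fixed two-part aluminium mould, top 55 mm above the bench, on a 215 x 140 mm grey plate. Origin: on the bench under the parting line; x from lever side to keeper side, z up. Fixed half x -100 to 0, moving half x 0 to 75 (shut), y -65 to 67 mm. Latch along x at y = -32. Shell slot: x -16 to -4, y -1 to 63, floor at z 25 mm. Both moulds are built alike, each with its own place and yaw.
- pivot_a (a point): mould_a: hinge axis of the lever (along mould y), on the fixed half: mould x -35, y -32, z 73 mm. Axes as the mould's.
- keeper_a (a point): mould_a: centre of the keeper, a brass bar, 8 mm diameter, along mould y, between two brass posts (39 mm clear) on the moving half; 14 mm above the mould's top, at mould x = 30 mm plus the gap. Axes as the mould's. The claw's straps lie on this bar once its lip is hooked behind the bar (on the side away from the lever).
- lever_end_a (a point): mould_a: middle of the lever's free end, 80 mm from the hinge axis. The lever is a strip 18 mm wide; its outer 36 mm is a red plastic grip 7 mm thick. Lying home, the grip's top is about 68 to 73 mm above the bench at 58 mm from the hinge.
- claw_tip_a (a point): mould_a: lowest edge of the claw's lip, mid-width. Claw: steel frame 31 mm wide, pivoted on the lever 16 mm from its hinge; two 5 mm straps pass outside the lever; across their end, 84 mm from the claw pivot, a 4 mm lip turned to the mould reaches 15 mm below the straps' middle. This edge is 9 to 13 mm below the bar's centre when hooked, 4 mm or more above it if the lip only rests on the bar.
- lever_a (a joint): mould_a: lever angle (rad). 0: forward stop, leaning to the keeper, 35 deg above mould +x; 0.96 upright; home at 2.59 to 2.68, lying back over the fixed half, 3 to 8 deg below level, where it meets its rubber stop. Stiff (0.28 N m), stays where left. The claw reaches over the bar easily below 1.0, not above 1.4. Hooked, it pulls from 1.4 on (up to 14 N at the grip) and springs back if let go before dead centre, at about 2.46.
- claw_a (a joint): mould_a: claw angle relative to the lever (rad). 0: in line with it; 0.61: stop, thrown back away from the keeper; falls as the claw swings over to the keeper, to about -3.2 when latched. Claw's angle above mould +x = 0.61 + lever + claw. Light friction holds the claw when steeper than about 55 deg; lower, it sinks by its own weight.
- stop_a: mould_a: 16 x 22 x 3 mm foot, on the fixed half's top at mould x -93, y -32, of the lever's stop: a black rubber-headed screw, 12 mm across. Origin: centre of the foot's underside. The screw's head is set anew each time, its top 6 to 11 mm above the mould's top, and is not reported: the lever is home where it meets the rubber.
- half_a (a joint): mould_a: gap between the halves (m), growing along mould +x: 0.008 open, pushed there by the springy orange seal (15 N open, 50 N shut); about 0.0007 when latched.
- mould_b: Fixed two-part aluminium mould, top 55 mm above the bench, on a 215 x 140 mm grey plate. Origin: on the bench under the parting line; x from lever side to keeper side, z up. Fixed half x -100 to 0, moving half x 0 to 75 (shut), y -65 to 67 mm. Latch along x at y = -32. Shell slot: x -16 to -4, y -1 to 63, floor at z 25 mm. Both moulds are built alike, each with its own place and yaw.
- pivot_b (a point): mould_b: hinge axis of the lever (along mould y), on the fixed half: mould x -35, y -32, z 73 mm. Axes as the mould's.
- keeper_b (a point): mould_b: centre of the keeper, a brass bar, 8 mm diameter, along mould y, between two brass posts (39 mm clear) on the moving half; 14 mm above the mould's top, at mould x = 30 mm plus the gap. Axes as the mould's. The claw's straps lie on this bar once its lip is hooked behind the bar (on the side away from the lever).
- lever_end_b (a point): mould_b: middle of the lever's free end, 80 mm from the hinge axis. The lever is a strip 18 mm wide; its outer 36 mm is a red plastic grip 7 mm thick. Lying home, the grip's top is about 68 to 73 mm above the bench at 58 mm from the hinge.
- claw_tip_b (a point): mould_b: lowest edge of the claw's lip, mid-width. Claw: steel frame 31 mm wide, pivoted on the lever 16 mm from its hinge; two 5 mm straps pass outside the lever; across their end, 84 mm from the claw pivot, a 4 mm lip turned to the mould reaches 15 mm below the straps' middle. This edge is 9 to 13 mm below the bar's centre when hooked, 4 mm or more above it if the lip only rests on the bar.
- lever_b (a joint): mould_b: lever angle (rad). 0: forward stop, leaning to the keeper, 35 deg above mould +x; 0.96 upright; home at 2.59 to 2.68, lying back over the fixed half, 3 to 8 deg below level, where it meets its rubber stop. Stiff (0.28 N m), stays where left. The claw reaches over the bar easily below 1.0, not above 1.4. Hooked, it pulls from 1.4 on (up to 14 N at the grip) and springs back if let go before dead centre, at about 2.46.
- claw_b (a joint): mould_b: claw angle relative to the lever (rad). 0: in line with it; 0.61: stop, thrown back away from the keeper; falls as the claw swings over to the keeper, to about -3.2 when latched. Claw's angle above mould +x = 0.61 + lever + claw. Light friction holds the claw when steeper than about 55 deg; lower, it sinks by its own weight.
- stop_b: mould_b: 16 x 22 x 3 mm foot, on the fixed half's top at mould x -93, y -32, of the lever's stop: a black rubber-headed screw, 12 mm across. Origin: centre of the foot's underside. The screw's head is set anew each time, its top 6 to 11 mm above the mould's top, and is not reported: the lever is home where it meets the rubber.
- half_b (a joint): mould_b: gap between the halves (m), growing along mould +x: 0.008 open, pushed there by the springy orange seal (15 N open, 50 N shut); about 0.0007 when latched.
- strip: Blue plastic strip of five moulded shells, 60 mm long, 9 mm thick, 44 mm tall, standing loose in the shell slot of one of the two moulds (which one varies), its top 14 mm above that mould's top. Origin: centre of its underside; own y along its length.
- tray: Loose white plastic weighing tray with tablets, 100 x 75 x 22 mm, beyond the moulds; origin under its centre.
- bottle: Loose white round bottle with a red cap, 60 mm diameter, 110 mm tall, between the moulds on the robot's side; origin under its centre.
- spatula: Loose metal spatula 190 mm long, lying on the bench to the robot's right; origin under its middle.
- balance: Fixed laboratory balance 260 x 200 mm, 76 mm tall, left of the moulds; origin under its centre.

How it is judged:
By the outcome, as a careful person would: the job done as asked, in the order asked, and still so for the second after the job is handed in, with the robot touching nothing.
It also fails if it takes over 51 s, if anything falls off the work surface, if the arm or the gripper's body presses on something with over 40 N, if the wrist force passes 120 N, or if a joint passes its speed limit or range.

ROBOT

A 7-joint arm with a two-finger parallel gripper is mounted at the origin on the work surface. World frame = base frame: x ahead of the robot, y to its left, z up, the work surface at z = 0. Lengths are in m, angles in rad, forces in N, time in s.
With the tool pointing down it reaches from about 0.425 to 0.925 m from the base axis. Payload 6.8 kg.
Tool frame: the origin (TCP) lies midway between the tips of the shut fingers; the grasp point (between the pads) lies manip.grip_point_offset behind it (manip.grip_point_offset is the distance from the TCP to the grasp point, in m); z points along the fingers, y is the direction in which the jaws open and shut (so a half turn about z gives the same grasp; the last joint's range is limited). The gripper opens to 85 mm and grips with 20 to 120 N. Pads are 22 mm wide; open, the fingers measure 114 mm over their backs; the gripper's body (76 mm by 85 mm) begins 54 mm behind the grasp point. The pads swing forward as they close: fully open they stand 13 mm farther back than shut.
Start: joints at [1.212, 0.477, 0.022, 1.555, -0.011, 1.109, -0.083], TCP at [0.168, -0.654, 0.231] pointing down, gripper open.
Joint ranges: [-2.96, 2.96], [-0.34, 2.1], [-1.41, 1.46], [0.24, 2.44], [-1.37, 4.51], [0.17, 1.92], [-2.96, 2.96]. Speed limits (rad/s): [2.39, 2.39, 3.14, 3.14, 3.14, 3.14, 3.14].

INTERFACE

Orientations are given as a rotation vector (axis times angle).
In Python, from bench import manip gives the robot as it stands. The module is installed in compiled form; this text tells all that it offers.
- The arm moves only by the shell command python3 -m handwheel 'ROWS' [FORCE]. ROWS is JSON, a list of rows, each a list of 7 numbers: the turn, a rotation vector about the tool's x, y, z in degrees, then the shift along the tool's x, y, z in mm, then the finger opening in mm, from 0 to 85.4. A call has exactly 5 rows; each row shifts and turns the commanded pose from where the row before left it, along the tool's axes as they then stand; what a row does not reach is not made up. A row lasts 1/10 s, in which the tool goes at most 50 mm and 8.59 degrees, less where a joint would pass 70% of its speed; a pose out of reach is approached as far as the arm can. A call is refused whole if a number of a shift passes 50 or a number of a turn 8.59, either way. A call with a gripper value outside its range is refused whole. The fingers move at their own pace and stop on an object; FORCE is the grip in N (left out, the last holds). Time passes only in rows, so rows that do not move let the fingers close, or fill a call up. It gives the time, the measured TCP pose, the force and the opening at its end, in the units of the state.
- manip.sense(): the state, without advancing time (a new reading comes with each control period).
- manip.camera(name): name is "side" or "top"; returns the picture (400x640x3 uint8, blue, green, red); there is no depth.
- manip.camera_info(name): a dict with "fx", "fy", "cx", "cy" (pixels), "k1" (the pictures are not rectified: a ray, as slopes to the right and down, at radius r is drawn at 1 + k1 r^2 times it, then the intrinsics apply), "rvec" (rotation vector, rad) and "tvec" (3), from world to camera coordinates, as OpenCV has them. Camera axes: x right, y down, z forward; pixel columns grow to the right and rows downward; lengths in m; the calibration is good to about 2 mm. A picture is of the moment at which its call begins. camera_info takes no time and is no camera call.
- manip.job_done(): hands the job in, once; it reports no verdict.
The state is a dict: "t": time; "q": joint angles; "qd": joint speeds; "joint_torque": joint torques, N m; "eef_pos": TCP position; "tcp_rot": TCP orientation; "force": force on the tool from outside, world axes, zero at the start; "moment": the same for the moment, N m; "grip_width": finger opening in m.
Only numpy, scipy, OpenCV 4.12 (cv2) and the standard library are available. Lean on these libraries where they do the work, as an engineer would, in place of code of your own. Each camera call takes 0.05 s, during which the arm holds its last target. There are 200 camera calls.

## Working session

There is one attempt and no reset: what is moved stays moved. The work goes in short steps, Python scripts to look and compute and a shell command to move; the robot and the scene stay as the last step left them, time stands still between calls to the robot, and variables do not carry over. Pictures are saved under pics/ and viewed, about 8 in all and at most 12, crops included, and the job is handed in when it is done.

```bash
mkdir -p pics; cat > h.py <<'E'
import numpy as np, cv2
from scipy.spatial.transform import Rotation as R
from bench import manip
def cam(n):
    i=manip.camera_info(n); K=np.array([[i['fx'],0,i['cx']],[0,i['fy'],i['cy']],[0,0,1.]])
    return K,np.array([i['k1'],0,0,0,0.]),np.array(i['rvec'],float).reshape(3),np.array(i['tvec'],float).reshape(3)
def ray(n,uv):
    K,d,r,t=cam(n); M=R.from_rotvec(r).as_matrix()
    p=cv2.undistortPointsIter(np.array([[uv]],float),K,d,None,None,(3,50,1e-10))[0,0] if hasattr(cv2,'undistortPointsIter') else cv2.undistortPoints(np.array([[uv]],float),K,d)[0,0]
    v=M.T@np.array([p[0],p[1],1]); return -M.T@t, v/np.linalg.norm(v)
def onz(n,uv,z):
    o,v=ray(n,uv); return o+v*(z-o[2])/v[2]
def proj(n,P):
    K,d,r,t=cam(n); return cv2.projectPoints(np.array(P,float).reshape(-1,3),r,t,K,d)[0][:,0]
def tri(a,ua,b,ub):
    o,v=ray(a,ua); p,w=ray(b,ub); s=np.linalg.lstsq(np.c_[v,-w],p-o,rcond=None)[0]
    x,y=o+s[0]*v,p+s[1]*w; return (x+y)/2,np.linalg.norm(x-y)
def snap(n,f):
    i=manip.camera(n); cv2.imwrite(f'pics/{f}.png',i); return i
E
python3 - <<'E'
from h import *
for n in('top','side'):
    snap(n,n+'0'); print(n,manip.camera_info(n)); print(-R.from_rotvec(cam(n)[2]).as_matrix().T@cam(n)[3])
print(manip.sense(), manip.grip_point_offset)
E
```

```text
top {'fx': 475.5024888778018, 'fy': 475.5024888778018, 'cx': 320.73208731877673, 'cy': 198.70735412041444, 'k1': -0.0957127298521799, 'rvec': array([ 2.1630071 , -2.12898452,  0.17506473]), 'tvec': array([0.02952454, 0.61474093, 1.36467387])}
[0.39858203 0.05100563 1.44209697]
side {'fx': 415.9768690838608, 'fy': 415.9768690838608, 'cx': 327.7665603342461, 'cy': 196.08452902524974, 'k1': -0.045054329154240916, 'rvec': array([ 2.16891355, -0.04630757,  0.0160994 ]), 'tvec': array([-0.5980785 ,  0.11542821,  1.23588765])}
[ 0.56461615 -0.97903645  0.78812187]
{'t': 0.1, 'q': array([ 1.21188797,  0.47769815,  0.0223585 ,  1.55632844, -0.01149252,
        1.10929199, -0.0830802 ]), 'qd': array([ 0.00061198, -0.00138753,  0.00159035, -0.00306274, -0.0004267 ,
        0.00092309, -0.00118031]), 'joint_torque': array([ 5.56302024e-03, -5.97760141e+01,  1.61398083e+00, -2.81952435e+01,
        1.28103080e-02,  5.01927134e-03,  1.67285475e-05]), 'eef_pos': array([ 0.16737676, -0.6533843 ,  0.23044637]), 'tcp_rot': array([-3.11536515e+00, -3.92787172e-01,  5.13570781e-04]), 'force': array([ 0.15405118, -0.59409334,  0.3506726 ]), 'moment': array([-0.00256631, -0.01648434,  0.03087427]), 'grip_width': 0.08551958835700874} 0.0187
```

View pics/top0.png

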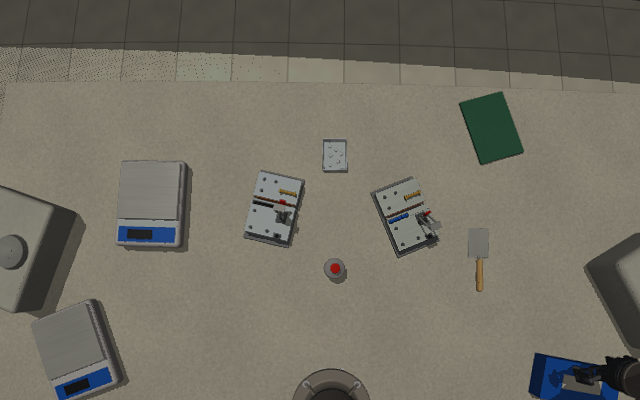

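View pics/side0.png

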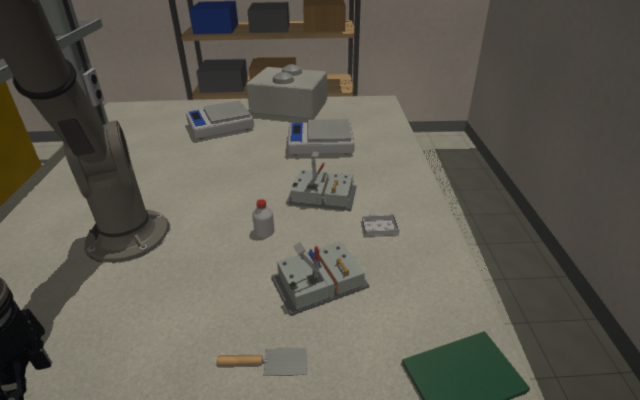

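The blue strip is in the robot's right mould: top view about (398,217), side view about (313,260). The left mould, at (275,208) in the top view, is empty. I'll crop closer on the right one.

```bash
python3 - <<'E'
import cv2,numpy as np
a=cv2.imread('pics/top0.png')[170:265,360:455]; b=cv2.imread('pics/side0.png')[230:315,265:375]
a=cv2.resize(a,None,fx=5,fy=5,interpolation=2)[:,:]; b=cv2.resize(b,(0,0),fx=5,fy=5,interpolation=2)
a=cv2.resize(a,(400,400));b=cv2.resize(b,(400,309))
o=np.zeros((400,800,3),np.uint8);o[:,:400]=a;o[:309,400:]=b
cv2.imwrite('pics/c0.png',o)
E
```

```text
(no output)
```

View pics/c0.png

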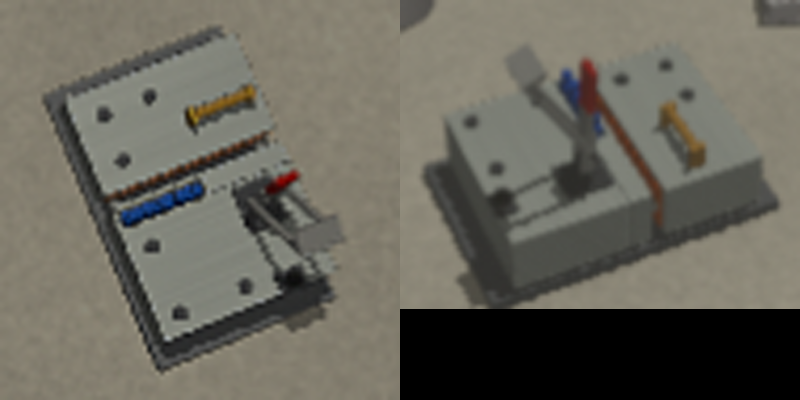

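The crop shows the brass posts, the stop's foot, an open latch with its lever leaning up, and the claw thrown back towards the robot. I'll fit the mould frame from marked points.

```bash
cat > fit.py <<'E'
from h import *
T=lambda u,v:(360+(u+.5)*95/400-.5,170+(v+.5)*95/400-.5)
S=lambda u,v:(265+(u-400+.5)*110/400-.5,230+(v+.5)*85/309-.5)
if __name__=='__main__':
    for nm,a,b in [('postL',(192,117),(668,112)),('postR',(252,95),(696,155)),('foot',(292,277),(503,200)),('redtip',(292,178),(588,66)),('clawend',(322,232),(524,66)),
      ('screw far',(150,97),(666,65)),('screw2',(104,114),(620,79)),('near scr L',(152,245),(471,121)),('near scr2',(180,313),(0,0))]:
        if b[0]: print(nm,np.round(1000*tri('top',T(*a),'side',S(*b))[0],1),round(1000*tri('top',T(*a),'side',S(*b))[1],1))
    pts=[((65,98),.055,(83,67)),((160,342),.055,(-100,67)),((292,277),.060,(-93,-32)),((222,106),.069,(38,-32))]
    W=np.array([onz('top',T(*p),z)[:2]*1000 for p,z,_ in pts]);M=np.array([m for *_,m in pts],float)
    ws=[onz('side',S(*p),z)[:2]*1000 for p,z in [((445,113),.055),((515,240),.055),((756,157),.055),((503,200),.06),((682,134),.069)]]
    W=np.r_[W,ws];M=np.r_[M,[(-100,67),(-100,-65),(83,-65),(-93,-32),(38,-32)]]
    w0,m0=W.mean(0),M.mean(0);H=(M-m0).T@(W-w0);yaw=np.arctan2(H[0,1]-H[1,0],H[0,0]+H[1,1])
    Rm=np.array([[np.cos(yaw),-np.sin(yaw)],[np.sin(yaw),np.cos(yaw)]]);o=w0-Rm@m0
    print('yaw',np.degrees(yaw),'o',o);print(np.round((Rm@M.T).T+o-W,1))
E
python3 fit.py
```

```text
postL [ 618.2 -209.2   66.4] 2.0
postR [ 634.5 -251.8   66.5] 2.1
foot [ 506.9 -279.8   59.2] 3.7
redtip [ 564.5 -258.2  153.9] 2.9
clawend [ 526.5 -273.6  169.2] 5.5
screw far [ 623.8 -177.3   82.5] 12.5
screw2 [ 604.1 -151.2   50.3] 37.2
near scr L [ 505.  -187.3   48.7] 52.1
yaw 21.739385087342573 o [ 579.70751117 -215.17630417]
[[-1.1 -0.7]
 [-0.8 -2.6]
 [-3.5  0. ]
 [-0.1 -0.9]
 [ 0.4  1.3]
 [-2.5 -1.4]
 [ 5.9 -0.6]
 [ 0.   1.6]
 [ 1.6  3.4]]
```

Fit agrees: bar at 66.5 mm high against 69, post line yaw 20.9° against 21.7°, lever tip 81 mm from the hinge against 80. From the same points, the lever is at about 0.9 rad (nearly upright) and the claw stands at about 115°. 

Plan:
1. With closed fingers, push the claw forward from behind, above the lever tip.
2. Sink it over the bar.
3. Push the lever back and down from the front.

First step is to align yaw and approach.

```bash
cat > rel.py <<'E'
from h import *
s=manip.sense(); yaw=np.radians(21.7); M=np.array([[np.cos(yaw),np.sin(yaw)],[-np.sin(yaw),np.cos(yaw)]])
e=np.array(s['eef_pos'])*1000; r=M@(e[:2]-[559,-257.9]); A=R.from_rotvec(s['tcp_rot']).as_matrix()
f=M@np.array(s['force'])[:2]
print('t',round(s['t'],2),'pivot-rel x,y',np.round(r,1),'z',round(e[2],1),'yaw',np.round(np.degrees(np.arctan2(A[1,0],A[0,0])),1),'down',np.round(A[:,2],3),'F(mould)',np.round(f,1),np.round(s['force'][2],1),'w',round(s['grip_width'],4))
E
python3 -m handwheel '[[0,0,-7.3,0,0,0,0],[0,0,0,25,-12,0,0],[0,0,0,35,-18,0,0],[0,0,0,36,-19,0,0],[0,0,0,36,-19,0,0]]' 20
python3 -m handwheel '[[0,0,0,36,-19,0,0],[0,0,0,36,-19,0,0],[0,0,0,36,-19,0,0],[0,0,0,36,-19,0,0],[0,0,0,36,-19,0,0]]'; python3 rel.py
```

```text
t: 0.6
eef_pos: [0.2657, -0.5405, 0.2308]
tcp_rot: [-3.085, -0.59, 0.0]
force: [0.9, -0.3, -0.4]
grip_width: 0.0123
t: 1.1
eef_pos: [0.3979, -0.3857, 0.231]
tcp_rot: [-3.085, -0.59, 0.001]
force: [0.6, -0.5, 0.5]
grip_width: -0.0
t 1.1 pivot-rel x,y [-197.   -59.2] z 231.0 yaw 21.7 down [-0.  0. -1.] F(mould) [ 0.3 -0.7] 0.5 w -0.0
```

```bash
python3 -m handwheel '[[0,0,0,30,-15,0,0],[0,0,0,30,-15,5,0],[0,0,0,30,-15,16,0],[0,0,0,27,-14,25,0],[0,0,0,0,0,23,0]]'; python3 rel.py; python3 - <<'E'
from h import *
a=snap('top','t1')[160:260,370:470];b=snap('side','s1')[200:300,250:350]
cv2.imwrite('pics/c1.png',np.hstack([cv2.resize(a,(400,400),interpolation=2),cv2.resize(b,(400,400),interpolation=2)]))
E
```

```text
t: 1.6
eef_pos: [0.4876, -0.2843, 0.1615]
tcp_rot: [-3.082, -0.601, -0.004]
force: [-0.7, 0.7, 0.0]
grip_width: 0.0001
t 1.6 pivot-rel x,y [-76.1   1.9] z 161.5 yaw 22.1 down [ 0.002  0.002 -1.   ] F(mould) [-0.4  0.9] 0.0 w 0.0001
```

View pics/c1.png

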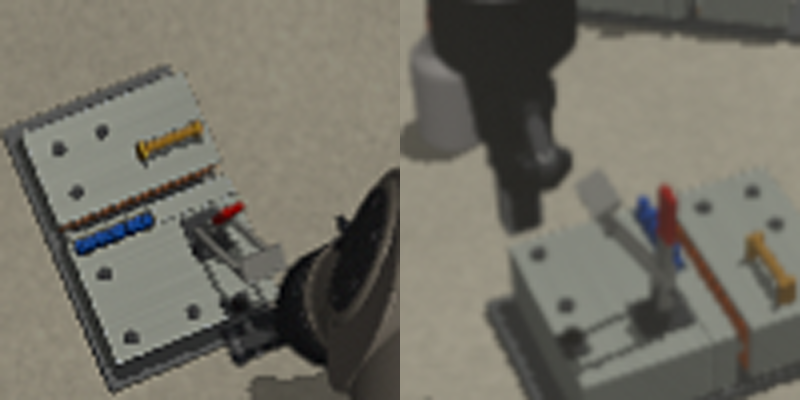

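The view shows the closed fingers behind the claw at a matching height. Now I'll push forward.

```bash
python3 -m handwheel '[[0,0,0,12,1,0,0],[0,0,0,10,1,1,0],[0,0,0,7,0,0,0],[0,0,0,7,0,0,0],[0,0,0,7,0,0,0]]'; python3 rel.py
python3 -m handwheel '[[0,0,0,7,0,0,0],[0,0,0,7,0,0,0],[0,0,0,7,0,0,0],[0,0,0,7,0,0,0],[0,0,0,5,0,0,0]]'; python3 rel.py; python3 - <<'E'
from h import *
a=snap('top','t2')[160:260,370:470];b=snap('side','s2')[200:300,250:350]
cv2.imwrite('pics/c2.png',np.hstack([cv2.resize(a,(400,400),interpolation=2),cv2.resize(b,(400,400),interpolation=2)]))
E
```

```text
t: 2.2
eef_pos: [0.5242, -0.2785, 0.1667]
tcp_rot: [3.082, 0.584, -0.003]
force: [-20.5, 0.7, 46.9]
grip_width: -0.0001
t 2.2 pivot-rel x,y [-40.   -6.3] z 166.7 yaw 21.5 down [-0.001 -0.005 -1.   ] F(mould) [-18.8   8.2] 46.9 w -0.0001
t: 2.7
eef_pos: [0.5563, -0.2625, 0.1611]
tcp_rot: [-3.085, -0.591, 0.0]
force: [-0.6, 0.0, -0.6]
grip_width: 0.0003
t 2.7 pivot-rel x,y [-4.2 -3.3] z 161.1 yaw 21.7 down [-0.  0. -1.] F(mould) [-0.6  0.3] -0.6 w 0.0003
```

View pics/c2.png

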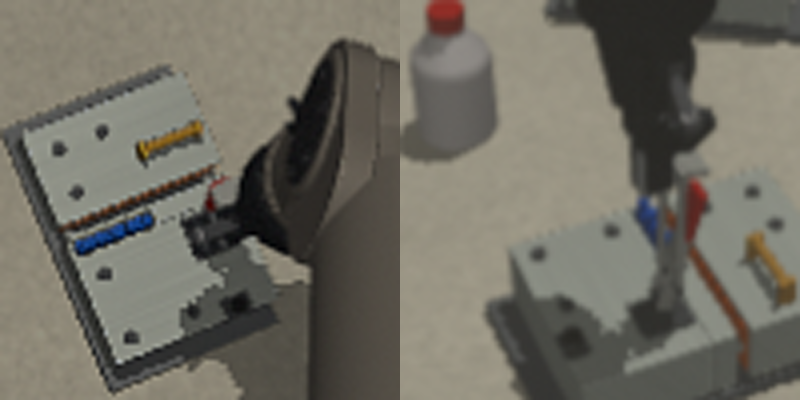

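The contact briefly gave about 47 N upward at the fingertip, where it caught the claw. It has settled to 0: the claw is now about upright at side crop (690,165), with the fingers behind it. The lever has moved slightly forward. I'll carry on gently.

```bash
python3 -m handwheel '[[0,0,0,4,-1,0,0],[0,0,0,4,-1,0,0],[0,0,0,4,-1,0,0],[0,0,0,4,0,0,0],[0,0,0,4,0,0,0]]'; python3 rel.py
python3 -m handwheel '[[0,0,0,4,0,0,0],[0,0,0,4,0,0,0],[0,0,0,4,0,0,0],[0,0,0,4,0,0,0],[0,0,0,4,0,0,0]]'; python3 rel.py; python3 - <<'E'
from h import *
a=snap('top','t3')[160:260,370:470];b=snap('side','s3')[200:300,250:350]
cv2.imwrite('pics/c3.png',np.hstack([cv2.resize(a,(400,400),interpolation=2),cv2.resize(b,(400,400),interpolation=2)]))
E
```

```text
t: 3.3
eef_pos: [0.5734, -0.2526, 0.1613]
tcp_rot: [-3.086, -0.591, -0.0]
force: [-0.6, -0.4, 0.1]
grip_width: -0.0
t 3.3 pivot-rel x,y [15.4 -0.4] z 161.3 yaw 21.7 down [ 0.  0. -1.] F(mould) [-0.7 -0.1] 0.1 w -0.0
t: 3.8
eef_pos: [0.592, -0.2453, 0.1613]
tcp_rot: [-3.086, -0.591, -0.0]
force: [-1.0, -0.4, -0.4]
grip_width: 0.0001
t 3.8 pivot-rel x,y [35.3 -0.5] z 161.3 yaw 21.7 down [ 0.  0. -1.] F(mould) [-1.1 -0. ] -0.4 w 0.0001
```

View pics/c3.png

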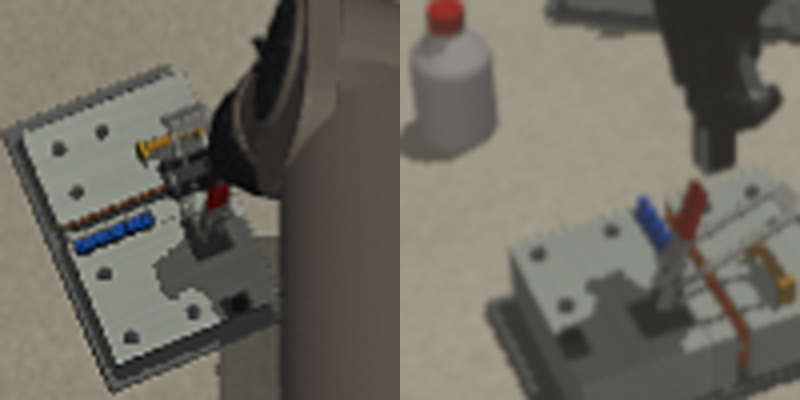

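The claw has tipped past and is falling towards the bar. The lever leans a bit forward and the fingers are now in front of it. I'll let it settle and look again.

```bash
python3 -m handwheel '[[0,0,0,0,0,0,0],[0,0,0,0,0,0,0],[0,0,0,0,0,0,0],[0,0,0,0,0,0,0],[0,0,0,0,0,0,0]]' >/dev/null; python3 - <<'E'
from h import *
a=snap('top','t4')[165:245,385:455];b=snap('side','s4')[225:305,285:355]
cv2.imwrite('pics/c4.png',np.hstack([cv2.resize(a,(400,457),interpolation=2),cv2.resize(b,(400,457),interpolation=2)]))
E
```

```text
(no output)
```

View pics/c4.png

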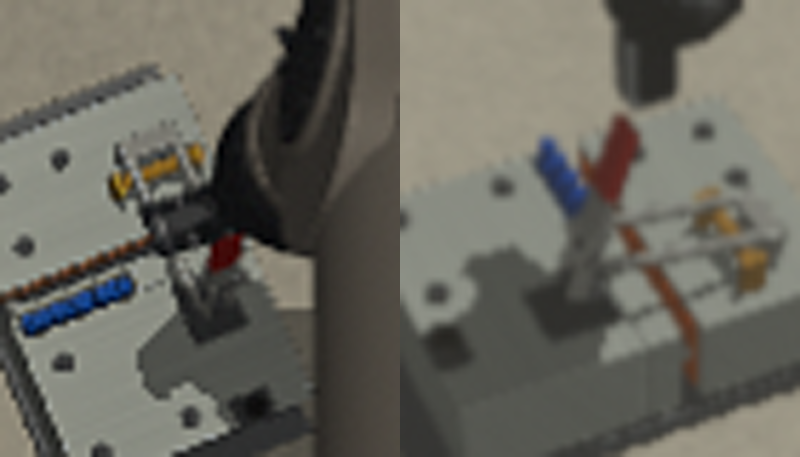

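The claw now lies over the bar, and the bar shows inside the frame in both views. I'll measure the lever angle and lip by casting rays into the latch plane.

```bash
cat > lp.py <<'E'
from h import *
y=np.radians(21.7);X=np.array([np.cos(y),np.sin(y),0]);N=np.array([-np.sin(y),np.cos(y),0]);P=np.array([.559,-.2579,.073])
def lp(n,uv,off=0):
    o,v=ray(n,uv);q=o+v*((P+N*off-o)@N)/(v@N);d=(q-P)*1000;return np.round([d@X,d[2]],1)
E
python3 - <<'E'
from lp import *
c=lambda u,v:(285+(u-400+.5)*70/400-.5,225+(v+.5)*80/457-.5)
for nm,p,o in[('red tip',(628,118),0),('red base',(600,205),-.009),('lip top near corner',(770,240),-.0155),('lip bottom?',(772,258),-.0155),('lip far top',(782,220),.0155),('post R',(752,268),-.0225)]: 
    r=lp('side',c(*p),o);print(nm,r,np.degrees(np.arctan2(r[1],r[0])))
E
python3 rel.py
```

```text
red tip [24.8 79.3] 72.63363422819295
red base [ 8.  45.7] 80.07071331609463
lip top near corner [83.3  1.9] 1.3066399551224597
lip bottom? [84.5 -9.2] -6.213645472308581
lip far top [105.3 -21.8] -11.696566007495939
post R [71.4 -3.5] -2.806370251788249
t 4.5 pivot-rel x,y [34.9 -0.5] z 161.3 yaw 21.7 down [ 0. -0. -1.] F(mould) [-0.3 -0.6] -0.1 w 0.0
```

Lever is at about 73° (0.66 rad) and the lip is at x≈84 against the bar at 73, so it is beyond the bar. Next the fingers move in front of the red grip and push it back.

```bash
python3 -m handwheel '[[0,0,0,10,0,0,0],[0,0,0,0,0,16,0],[0,0,0,0,0,17,0],[0,0,0,-6,0,0,0],[0,0,0,-5,0,0,0]]'>/dev/null; python3 rel.py
python3 -m handwheel '[[0,0,0,-5,0,-1,0],[0,0,0,-5,0,-1,0],[0,0,0,-5,0,0,0],[0,0,0,-5,0,0,0],[0,0,0,-5,0,0,0]]'>/dev/null; python3 rel.py
```

```text
t 5.0 pivot-rel x,y [34.3  0.7] z 127.3 yaw 21.7 down [-0.001  0.002 -1.   ] F(mould) [2.4 0.9] -1.8 w 0.0002
t 5.5 pivot-rel x,y [10.  -0.8] z 131.6 yaw 21.7 down [ 0.003 -0.    -1.   ] F(mould) [4.  2.7] 1.8 w 0.0001
```

```bash
python3 -m handwheel '[[0,0,0,-4,0,0,0],[0,0,0,-4,0,1,0],[0,0,0,-4,0,1,0],[0,0,0,-4,0,1,0],[0,0,0,0,0,0,0]]'>/dev/null; python3 rel.py
 python3 - <<'E'
from h import *
a=snap('top','t5')[165:245,385:455];b=snap('side','s5')[225:305,285:355]
cv2.imwrite('pics/c5.png',np.hstack([cv2.resize(a,(400,457),interpolation=2),cv2.resize(b,(400,457),interpolation=2)]))
E
```

```text
t 6.0 pivot-rel x,y [-6.8 -1.2] z 128.2 yaw 21.6 down [ 0.002 -0.001 -1.   ] F(mould) [3.5 1.5] 4.7 w 0.0
```

View pics/c5.png

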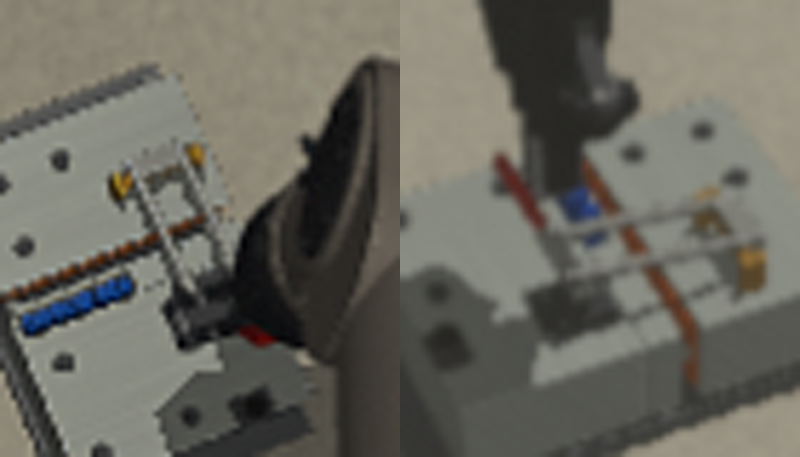

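```bash
python3 - <<'E'
from lp import *
c=lambda u,v:(285+(u-400+.5)*70/400-.5,225+(v+.5)*80/457-.5)
for nm,p,o in[('red tip',(498,157),0),('near strap end',(756,243),-.0155),('near strap start',(565,280),-.013)]: 
    r=lp('side',c(*p),o);print(nm,r,np.degrees(np.arctan2(r[1],r[0])))
# predicted pixels of strap end if hooked / resting, in crop coordinates
ic=lambda q:((q[0]+.5-285)*400/70-.5+400,(q[1]+.5-225)*457/80-.5)
for L in (73.,115.,120.):
  for nm,h in(('hooked strap-mid over bar',6.5),('lip on bar',19)):
    th=np.radians(L);cp=16*np.array([np.cos(th),np.sin(th)]);b=np.array([73 if h<10 else 75,-4+h]);
    d=b-cp; d/=np.linalg.norm(d); e=cp+84*d
    w=[P+X*e[0]/1e3+np.array([0,0,e[1]/1e3])+N*s for s in(-.0155,.0155)]
    print(L,nm,np.round(e,1),np.round([ic(q) for q in proj('side',w)],0).tolist(),np.round([((q[0]+.5-385)*400/70,(q[1]+.5-165)*457/80) for q in proj('top',w)],0).tolist())
E
```

```text
red tip [-31.5  79.1] 111.71393508177644
near strap end [76.6  2.8] 2.09343064337309
near strap start [-9.9 14.1] 125.07375449334829
73.0 hooked strap-mid over bar [87.2 -0.2] [[778.0, 241.0], [746.0, 196.0]] [[180.0, 136.0], [124.0, 157.0]]
73.0 lip on bar [88.7 14.9] [[782.0, 214.0], [750.0, 169.0]] [[185.0, 128.0], [129.0, 150.0]]
115.0 hooked strap-mid over bar [76.3  2. ] [[755.0, 245.0], [724.0, 199.0]] [[189.0, 155.0], [133.0, 176.0]]
115.0 lip on bar [77.2 15. ] [[758.0, 222.0], [726.0, 176.0]] [[193.0, 149.0], [137.0, 170.0]]
120.0 hooked strap-mid over bar [75.2  2.2] [[753.0, 245.0], [722.0, 199.0]] [[189.0, 157.0], [134.0, 178.0]]
120.0 lip on bar [76. 15.] [[755.0, 222.0], [724.0, 177.0]] [[194.0, 151.0], [138.0, 173.0]]
```

The strap end at side crop (756,243) matches the hooked prediction (755,245) rather than resting on the bar (758,222). The claw is hooked, so I'll carry on round the arc.

```bash
python3 -m handwheel '[[0,0,0,-4,0,2,0],[0,0,0,-4,0,1.5,0],[0,0,0,-4.5,0,2.5,0],[0,0,0,-4,0,3,0],[0,0,0,-4,0,3,0]]'>/dev/null; python3 rel.py
python3 -m handwheel '[[0,0,0,-4,0,4,0],[0,0,0,-3,0,4,0],[0,0,0,-3,0,4,0],[0,0,0,-2.5,0,4.5,0],[0,0,0,-2.5,0,4.5,0]]'>/dev/null; python3 rel.py
```

```text
t 6.6 pivot-rel x,y [-26.2  -1.7] z 117.3 yaw 21.7 down [ 0.004 -0.002 -1.   ] F(mould) [5.2 1.5] 12.2 w -0.0001
t 7.1 pivot-rel x,y [-42.8  -1.9] z 95.4 yaw 21.6 down [ 0.002 -0.002 -1.   ] F(mould) [2.5 0.5] 8.0 w -0.0
```

```bash
python3 -m handwheel '[[0,0,0,-2,0,4.5,0],[0,0,0,-2,0,4.5,0],[0,0,0,-3,0,4,0],[0,0,0,-3,0,3,0],[0,0,0,-3,0,2,0]]'>/dev/null; python3 rel.py
python3 -m handwheel '[[0,0,0,-3,0,1,0],[0,0,0,-2,0,1,0],[0,0,0,0,0,1,0],[0,0,0,0,0,0,0],[0,0,0,0,0,0,0]]'>/dev/null; python3 rel.py
```

```text
t 7.6 pivot-rel x,y [-56.1  -1.1] z 76.4 yaw 21.6 down [ 0.    -0.001 -1.   ] F(mould) [ 2.9 -0.5] 4.4 w -0.0002
t 8.1 pivot-rel x,y [-61.6  -0.6] z 73.1 yaw 21.6 down [-0.002 -0.    -1.   ] F(mould) [-1.8 -0.8] 3.3 w 0.0005
```

```bash
for i in 1; do python3 -m handwheel '[[0,0,0,0,0,0.5,0],[0,0,0,0,0,0.5,0],[0,0,0,0,0,0,0],[0,0,0,0,0,0,0],[0,0,0,0,0,0,0]]'>/dev/null; python3 rel.py; done
python3 -m handwheel '[[0,0,0,0,0,0.5,0],[0,0,0,0,0,0.5,0],[0,0,0,0,0,0,0],[0,0,0,0,0,0,0],[0,0,0,0,0,0,0]]'>/dev/null; python3 rel.py
```

```text
t 8.6 pivot-rel x,y [-61.6  -0.6] z 72.8 yaw 21.6 down [-0.002 -0.001 -1.   ] F(mould) [-3.2  0.7] 10.6 w -0.0001
t 9.1 pivot-rel x,y [-61.6  -0.7] z 72.6 yaw 21.6 down [-0.002 -0.001 -1.   ] F(mould) [-4.4  3.1] 16.7 w 0.0003
```

Force now climbs steeply (3, 11, then 17 N) over about 0.5 mm, and the top of the grip implies about 4° below level. That is rubber contact, so I'll lift off and look.

```bash
python3 -m handwheel '[[0,0,0,0,0,-3,0],[0,0,0,0,0,-10,0],[0,0,0,0,0,-30,0],[0,0,0,0,0,-40,0],[0,0,0,-20,0,-40,0]]'>/dev/null; python3 -m handwheel '[[0,0,0,-40,0,0,0],[0,0,0,-40,0,0,0],[0,0,0,-40,0,0,0],[0,0,0,-20,0,0,0],[0,0,0,0,0,0,0]]'>/dev/null;python3 rel.py
 python3 - <<'E'
from h import *
a=snap('top','t6')[165:265,370:457];b=snap('side','s6')[225:305,270:350]
cv2.imwrite('pics/c6.png',np.hstack([cv2.resize(a,(400,460),interpolation=2),cv2.resize(b,(400,460),interpolation=2)]))
E
```

```text
t 10.1 pivot-rel x,y [-224.4   -0. ] z 194.2 yaw 21.4 down [-0.002  0.    -1.   ] F(mould) [ 0.4 -0.6] -0.7 w -0.0002
```

View pics/c6.png

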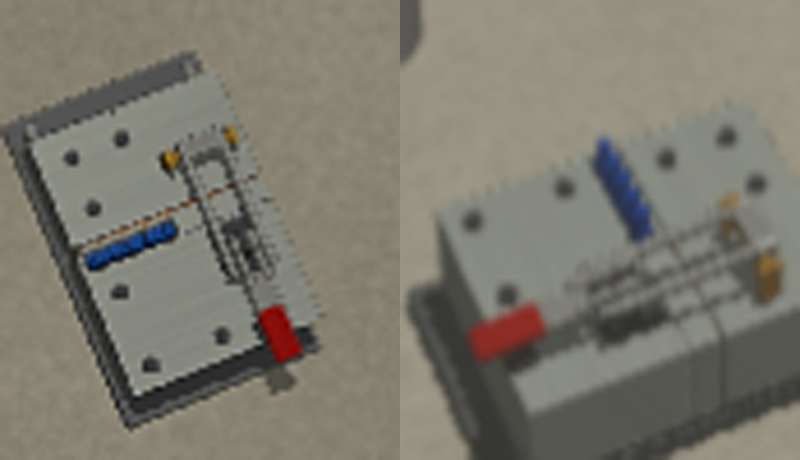

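The mould is shut: the orange seam is closed to a line, the claw is over the bar, the red lever lies flat over the stop (top crop (280,333), side crop (507,332)) and the strip is in its slot. As a last check, I'll compare the surroundings with the first picture.

```bash
python3 - <<'E'
import cv2,numpy as np
from lp import *
for n in('t','s'):
    a=cv2.imread('pics/'+('top0' if n=='t' else 'side0')+'.png');b=cv2.imread(f'pics/{n}6.png')
    boxes={'t':dict(tray=(315,130,40,50),bottle=(320,255,30,28),spatula=(462,222,32,75),empty=(240,165,70,85)),'s':dict(tray=(358,210,45,30),bottle=(248,198,30,42),spatula=(212,342,100,38),empty=(283,150,78,62))}[n]
    for k,(x,y,w,h) in boxes.items():
        print(n,k,int((cv2.absdiff(a,b)[y:y+h,x:x+w].max(2)>40).sum()),end='; ')
hs=cv2.cvtColor(cv2.imread('pics/s6.png'),cv2.COLOR_BGR2HSV);m=((hs[...,0]<8)|(hs[...,0]>172))&(hs[...,1]>150)
ys,xs=np.nonzero(m[270:300,270:305]);uv=(xs.mean()+270,ys.mean()+270)
ht=cv2.cvtColor(cv2.imread('pics/t6.png'),cv2.COLOR_BGR2HSV);m=((ht[...,0]<8)|(ht[...,0]>172))&(ht[...,1]>150)
yt,xt=np.nonzero(m[225:250,420:440]);ut=(xt.mean()+420,yt.mean()+225)
q,g=tri('side',uv,'top',ut);d=(q-P)*1000;print('\ngrip centroid rel',d@X,d@N,'z',q[2]*1000,'gap',g*1000)
E
```

```text
t tray 0; t bottle 0; t spatula 506; t empty 0; s tray 0; s bottle 0; s spatula 0; s empty 0; 
grip centroid rel -62.07108113287251 -0.6245778459672578 z 67.88951147570322 gap 2.3942539630602093
```

```bash
python3 -c "
from bench import manip
print(manip.job_done())"
```

```text
the job is handed in; nothing more can be done
None
```

I latched the robot's right-hand mould, the one with the blue strip, and handed the job in at about 10 s. With closed fingers I swung the claw over the keeper bar, then pushed the red lever back and down over centre onto its stop.

**Last checks that passed**
- **Claw:** the strap end's position in the side view matched a hooked claw, not one resting on the bar. In the last picture it is still over the bar.
- **Mould and strip:** the seam is shut to a thin line and the strip is still in its slot.
- **Lever:** it lies about 4 to 5° below level, within the home range. At the stop the force rose from about 3 to 17 N over half a millimetre. I took that as rubber contact and lifted off. The lever stayed down, and the arm ended clear.
- **Surroundings:** the tray, bottle and empty mould are unchanged in both views.

**Did not go cleanly**
- **Force on first contact:** when the fingers first met the claw they caught its end, and the force reading at the end of that call was about 47 N upward. That was at the fingertips, not the gripper body. It dropped to zero as the claw swung on, but the lever was nudged forward from about 0.9 to 0.66 rad before I pushed it back.
- **Spatula in the top view:** the comparison there showed a difference, probably the arm or its shadow, which I did not check. The side view shows the spatula unmoved.

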